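# Open the spring lid of a cuvette photometer

## Task

Press down the release tab at the front of the small cuvette photometer so that its lid springs up by itself, then push the lid on over with the fingertips until it lies back fully open and stays there, and take the hand away. Only press and push, grasp nothing: do not lift or shove the photometer, leave the cuvette in its well, and leave the things standing around it where they are.

Things in the scene. Friction and masses are not known exactly. Their poses are not given: they have to be found in the camera images.
- photometer: white bench photometer, 160 x 100 mm (x, y), about 2 kg, loose on rubber feet. Origin: on the bench, under its middle (housing x -85..75, y -50..50 mm); z up, front (tab) at -x. Rear deck (x -26..75) 55 mm high; front step 41 mm high with the tab in its middle, a display and two flat keys that do nothing. Shut lid: grey hood, x -22..53, y -40..40, top 73 mm above the bench
- tab_pad (a point): middle of the top of the grey release tab's pad (30 mm along x, 34 along y), at x -56, y 0, z 54 mm in the photometer's frame at rest. Press straight down: a sprung rocker whose axis (along y) lies 26 mm behind this point, at z 40; 2 to 5 N; this point sinks 4 mm until the lid is let go, 6 mm to the stop. Keep the fingers off the lid meanwhile, so that it can rise
- tab_hook (a point): top of the tab's upright hook, 20 mm wide, part of the tab, just in front of the shut lid and holding its tongue; this point is its front top edge, at x -33, y 0, z 63 mm in the photometer's frame at rest. As the pad goes down the hook swings forward by up to 6 mm: keep the fingers that far clear of it
- tab (a joint): turn of the release tab in rad: 0 at rest, 0.24 pressed to the stop; the hook lets go of the lid at about 0.14
- lid_hinge (a point): middle of the lid's hinge axis, at x 55, y 0, z 57 mm in the photometer's frame (fixed to the photometer; axes as the photometer's)
- lid_lip (a point): middle of the tip of the small tongue (16 mm wide, 3 thick) at the bottom of the lid's front wall: 81.5 mm in front of the hinge axis and 1.5 above it with the lid shut. It moves with the lid round the hinge, up and to the rear, and is the risen lid's foremost point: push here from the front with the side of the fingers, along the arc
- lid (a joint): angle of the lid in rad: 0 shut and latched (the hook holds over 10 N), about 0.84 where the spring lifter holds it once let go (lip then 0.119 m above the bench), 1.57 upright, 2.0 leaning back on its stop, fully open. 75 x 80 x 17 mm, 50 g, moved by less than 3 N. Let go below about 1.2 it sinks back to 0.84; beyond 1.4 it falls gently on to 2.0
- cuvette: clear square stoppered cuvette, 12 x 12 x 45 mm, loose, standing upright in the photometer's 14 mm square well under the lid; origin at its underside, which is at x 10, y 0, z 18 mm in the photometer's frame; its top stands 8 mm above the deck
- cal_vial: bystander: small white vial with a purple cap, 25 mm across, 46 mm high, origin at its underside; beside the photometer on its left (+y)
- cal_vial_2: bystander: small white vial with a teal cap, 25 mm across, 46 mm high, origin at its underside; beside the photometer on its left (+y)
- control_bottle: bystander: small brown bottle with a red cap, 33 mm across, 62 mm high, origin at its underside; beside the photometer on its right (-y)
- spare_cup: bystander: white sample cup, 18 mm across, 25 mm high, origin at its underside; left of the vials
- forceps: bystander: steel forceps lying flat, 132 mm long (its y), 16 mm wide, 7 mm high, origin at the centre of its underside; left of the cup

How it is judged (in metres and radians):
On the way, in this order (a step that is already met when the one before it is completed fails the run):
1. the release tab is being pressed by the fingers (value of joint tab above 0.06 rad and contact force between the fingers and tab above 0.3 N and value of joint lid below 0.1 rad).
2. the lid has sprung up by itself, with the fingers off it (value of joint lid between 0.6 and 1.05 rad and contact force between each of the arm, the fingers and lid below 0.1 N), for 0.2 s.
At the end, for the whole second after the job is handed in: the lid lies back at rest at more than 1.85 rad (its stop is at 2.0), the tab has come back up (below 0.04 rad), the cuvette stands in its well (underside within 4 mm of the well's floor), and the photometer stands flat within 20 mm of where it was (value of joint lid above 1.85 rad and velocity of joint lid between -0.1 and 0.1 rad/s and value of joint tab below 0.04 rad and z of cuvette in the frame of photometer between 0.014 and 0.022 m and distance of photometer from where it was at the start of the episode below 0.02 m and height (world z) of photometer below 0.005 m and angle between photometer's own z axis and vertical below 0.05 rad and linear speed of photometer below 0.02 m/s); the robot touches nothing.
It fails at once if the photometer was lifted, tipped or shoved more than 20 mm (distance of photometer from where it was at the start of the episode above 0.02 m or height (world z) of photometer above 0.008 m or angle between photometer's own z axis and vertical above 0.12 rad).
It fails at once if the cuvette was lifted or taken out of its well (z of cuvette in the frame of photometer above 0.026 m).
It fails at once if a vial, the bottle, the cup or the forceps was lifted or pushed more than 30 mm (distance of any of cal_vial, cal_vial_2, control_bottle, spare_cup, forceps from where it was at the start of the episode above 0.03 m or height (world z) of any of cal_vial, cal_vial_2, control_bottle, spare_cup, forceps above 0.02 m).
It fails at once if a vial, the bottle or the cup was knocked over (angle between any of cal_vial, cal_vial_2, control_bottle, spare_cup's own z axis and vertical above 0.5 rad).
It also fails if it takes over 43 s, if anything falls off the work surface, if the arm or the gripper's body presses on something with over 40 N, if the wrist force passes 120 N, or if a joint passes its speed limit or range.

## Robot

A 6-joint arm with a two-finger parallel gripper is mounted at the origin on a cart in front of the work surface, level with it; the furniture and walls round the work are solid. World frame = base frame: x ahead of the robot, y to its left, z up, the work surface at z = 0. Lengths are in mm, angles in rad, forces in N, time in s.
With the tool pointing down it reaches from about 300 to 850 mm from the base axis. Payload 5.4 kg.
Tool frame: the origin (TCP) lies at the very end of the fingers, on their centre line; the grasp point (between the pads) lies 19 mm behind it; z points along the fingers, y is the line along which they close (so a half turn about z gives the same grasp; the last joint's range is limited). The gripper opens to 85 mm and grips with 20 to 120 N. Pads are 22 mm wide; open, the fingers measure 114 mm over their backs; the gripper's body (76 mm by 85 mm) begins 54 mm behind the grasp point. The pads swing forward as they close: fully open they stand 13 mm farther back than shut.
Start: joints at [1.135, 0.158, 1.597, -0, 1.386, -0.21], TCP at [128.746, 560.384, 231.299] pointing down, gripper open.
Joint ranges: [-2.91, 2.91], [-0.94, 2.29], [0.18, 2.7], [-1.29, 4.43], [0.17, 2.64], [-3, 3]. Speed limits (rad/s): [2.57, 2.57, 3.14, 3.14, 3.14, 3.14].

## Interface

Orientations are given as a unit quaternion [x, y, z, w].
In Python, from station import monitor, grab_frame, close_job, trace, place_of gives the robot as it stands.
- The arm moves only by the tool carry_out, never from a script. Its argument "rows" is a list of rows, each a list of 2 entries, a list of its own where there are three numbers: the shift along the tool's x, y, z scaled (see below), then the turn about the tool's z scaled (see below). A call has exactly 10 rows; each row shifts and turns the commanded pose from where the row before left it, along the tool's axes as they then stand; what a row does not reach is not made up. The controller multiplies each number of a shift by 25 mm and each number of a turn by 0.1 rad. A row lasts 1/8 s, in which the tool goes at most 62.5 mm and 10.7 degrees, less where a joint would pass 70% of its speed; a pose out of reach is approached as far as the arm can. A call with a number of a shift or a turn outside -1 to 1 is refused whole. A call with a gripper value outside its range is refused whole. "claw" is the opening, from 0 (shut) to 1 (fully open), set as the call begins (left out, the last holds). The fingers move at their own pace and stop on an object; "squeeze" is the grip in N (left out, the last holds). Time passes only in rows, so rows that do not move let the fingers close, or fill a call up. It gives the time, the measured TCP pose, the force, the opening and the grip force at its end, in the units of the state.
- monitor.state(): the state, without advancing time (a new reading comes with each control period).
- grab_frame(name): name is "side" or "top"; returns a dict with "color" (384x512x3 uint8, red, green, blue), "range_z" (384x512 float32, mm along the optical axis (not along the pixel's ray), 0 where there is no reading), "fx", "fy", "cx", "cy" (pixels), "R" (3x3) and "t" (3): a world point X has camera coordinates R X + t. Camera axes: x right, y down, z forward; pixel columns grow to the right and rows downward; lengths in mm; the calibration is good to about 2 mm. A picture is of the moment at which its call begins.
- close_job(): hands the job in; it is judged then, once.
Trained networks look in a picture, given as the dict that the camera call returned (one of the last four; its "shot" number tells which), for a name from the list of things; names that differ only in an ending like _2 or _b are one class to them, and where a whole thing is asked for, a point or a joint stands for the part that bears it (a point fixed in the world has none). Each returns a list of dicts, best first, with "confidence" (0 to 1); they miss things now and then, are a little off and sometimes report something else, mostly with a low value. They report only what shows in the picture. A call takes as long as a camera call.
- trace(label, picture): "pixels" (384x512 bool, what is visible of it) and "xy" ([column, row] in pixels, amid what is visible of it).
- place_of(label, picture): "xy" ([column, row] in pixels: a listed point, or the origin of a listed thing).
The state is a dict: "t": time; "qpos": joint angles; "qvel": joint speeds; "tau": joint torques, N m; "ee_pos": TCP position; "eef_rot": TCP orientation; "contact_force": force on the tool from outside, world axes, zero at the start; "ft_torque": the same for the moment, N m; "finger_gap": finger opening in mm; "gripper_force": force on a finger pad.
Only numpy, scipy, OpenCV 4.12 (cv2) and the standard library are available. Lean on these libraries where they do the work, as an engineer would, in place of code of your own. Each camera call takes 0.05 s, during which the arm holds its last target. There are 200 camera calls.

## Working session

There is one attempt and no reset: what is moved stays moved. The work goes in short steps, Python scripts to look and compute and a tool call to move; the robot and the scene stay as the last step left them, time stands still between calls to the robot, and variables do not carry over. Pictures are saved under pics/ and viewed, at most 10 in all, crops included, and the job is handed in when it is done.

Besides the shell and the picture viewer there is one more tool, called after "Emit:" in YAML: its name, and indented under it one key for each argument. carry_out: Moves the arm, as the interface text tells. Its arguments: {"type":"object","properties":{"rows":{"type":"array"},"claw":{"type":"number"},"squeeze":{"type":"number"}},"required":["rows"]}

```bash
mkdir -p pics; cat > h.py <<'E'
import numpy as np, cv2
from station import monitor, grab_frame, close_job, trace, place_of
def ray(p,xy):
    R=np.array(p["R"]);t=np.array(p["t"])
    d=R.T@np.array([(xy[0]-p["cx"])/p["fx"],(xy[1]-p["cy"])/p["fy"],1.]); return -R.T@t,d
def at_z(p,xy,z):
    c,d=ray(p,xy); return c+d*(z-c[2])/d[2]
def depth(p,xy):
    c,d=ray(p,xy); u,v=int(round(xy[0])),int(round(xy[1]))
    w=p["range_z"][max(0,v-2):v+3,max(0,u-2):u+3]; w=w[w>0]
    return c+d*np.median(w) if len(w) else None
def proj(p,X):
    q=np.array(p["R"])@np.array(X)+np.array(p["t"]); return [p["fx"]*q[0]/q[2]+p["cx"],p["fy"]*q[1]/q[2]+p["cy"]]
def tri(ps,xys):
    A=np.zeros((3,3));b=np.zeros(3)
    for p,x in zip(ps,xys):
        c,d=ray(p,x);d=d/np.linalg.norm(d);M=np.eye(3)-np.outer(d,d);A+=M;b+=M@c
    return np.linalg.solve(A,b)
E
python3 - <<'E'
from h import *
np.set_printoptions(precision=1,suppress=True)
s,t=grab_frame("side"),grab_frame("top")
cv2.imwrite("pics/a.png",cv2.vconcat([cv2.hconcat([s["color"],t["color"]])])[:,:,::-1])
im=cv2.imread("pics/a.png"); cv2.imwrite("pics/a.png",cv2.resize(im,(800,300)))
cv2.imwrite("pics/top.png",t["color"][:,:,::-1]);cv2.imwrite("pics/side.png",s["color"][:,:,::-1])
for n in ["photometer","tab_pad","tab_hook","lid_hinge","lid_lip","cuvette","cal_vial","control_bottle","spare_cup","forceps"]:
    r=[]
    for p in (s,t):
        o=place_of(n,p)
        for q in o[:2]: print(n,p is t and "top" or "side",np.array(q["xy"]),round(q["confidence"],2),depth(p,q["xy"]))
        if o: r.append((p,o[0]["xy"]))
    if len(r)==2: print("   tri",tri(*zip(*r)))
print(monitor.state())
for p in(s,t): print(-np.array(p["R"]).T@np.array(p["t"]))
E
```

```text
photometer side [281.4 191.1] 0.75 [495.5 284.8  47.4]
photometer top [291.2 214.1] 0.83 [487.3 237.6  73.4]
   tri [494.  229.4  -3.6]
tab_pad side [312.4 179.1] 0.75 [433.4 252.5  54.3]
tab_pad top [285.8 235.6] 0.79 [439.3 248.3  54.2]
tab_pad top [321.9 231.7] 0.32 [448.6 163.4  44.2]
   tri [436.2 248.4  51.1]
tab_hook side [301.4 174.8] 0.59 [455.7 240.4  54.4]
tab_hook top [287.6 222.3] 0.76 [469.3 244.8  62.5]
   tri [462.7 245.2  59.5]
lid_hinge side [256.4 167.2] 0.75 [548.3 242.7  72. ]
lid_hinge top [296.5 189.6] 0.78 [543.3 224.9  71.9]
lid_hinge top [209.3 204.8] 0.24 [514.4 430.7  -0.1]
   tri [547.7 222.7  55.2]
lid_lip side [295.3 173. ] 0.67 [468.6 245.1  62.6]
lid_lip side [307.  176.9] 0.63 [444.2 245.7  53.8]
lid_lip top [288.4 224.3] 0.7 [464.8 242.9  61.5]
   tri [466.7 242.6  60.3]
cal_vial side [248.6 217.2] 0.62 [558.8 324.7   9.7]
cal_vial top [258.4 182.8] 0.45 [562.6 311.2  45.5]
   tri [565.1 310.7  -3.9]
control_bottle side [302.9 168.3] 0.68 [451.4 202.8  40.9]
control_bottle top [324.3 232.8] 0.58 [445.8 160.9  60. ]
   tri [447.5 148.6  -3.8]
spare_cup side [266.7 237.2] 0.56 [519.9 379.2  13.8]
spare_cup top [229.9 207.8] 0.59 [507.2 380.2   0. ]
spare_cup top [282.4 234.6] 0.44 [441.5 256.1  53.9]
   tri [513.  379.1  12.8]
forceps side [269.8 263.8] 0.73 [511.4 431.   -0.3]
forceps top [291.3 214.4] 0.58 [486.6 237.3  73.3]
forceps top [212.7 205.7] 0.44 [512.2 422.3   0.1]
   tri [ 515.1  198.1 -297.7]
{'t': 1.1, 'qpos': array([ 1.1,  0.2,  1.6, -0. ,  1.4, -0.2]), 'qvel': array([ 0.,  0., -0., -0., -0., -0.]), 'tau': array([ -0. , -39.6, -33.2,  -0. ,   0. ,  -0. ]), 'ee_pos': array([128.7, 560.4, 231.3]), 'eef_rot': array([ 0.1,  1. , -0. ,  0. ]), 'contact_force': array([-0.1,  0.8,  0.1]), 'ft_torque': array([-0., -0., -0.]), 'gripper_force': 0.0, 'finger_gap': 85.43768121031884}
[495.9 937.5 645.3]
[430.1 325.7 913.4]
```

```bash
python3 - <<'E'
from h import *
np.set_printoptions(precision=2,suppress=True)
t=grab_frame("top")
np.savez("t.npz",**{k:t[k] for k in("color","range_z","R","t","fx","fy","cx","cy")})
R=np.array(t["R"]);T=np.array(t["t"]);v,u=np.mgrid[:384,:512]
Z=t["range_z"];P=np.stack([(u-t["cx"])/t["fx"]*Z,(v-t["cy"])/t["fy"]*Z,Z],-1)-T
W=P@R
near=(Z>0)&(np.hypot(W[...,0]-494,W[...,1]-234)<105)
for lo,hi,nm in((69,78,"lid"),(36,78,"all"),(51.5,58,"deck+tab")):
    m=near&(W[...,2]>lo)&(W[...,2]<hi); m=cv2.morphologyEx(m.astype(np.uint8),cv2.MORPH_OPEN,np.ones((3,3)))
    n,l,st,_=cv2.connectedComponentsWithStats(m); k=1+np.argmax(st[1:,4]); q=W[l==k]
    print(nm,len(q),cv2.minAreaRect(q[:,:2].astype(np.float32)),np.median(q[:,2]))
print(monitor.state()['eef_rot'],monitor.state()['t'])
E
```

```text
lid 1136 ((509.0899658203125, 226.68075561523438), (79.95528411865234, 75.13372039794922), 72.43567657470703) 72.61785512297976
all 2926 ((489.9009704589844, 232.97109985351562), (99.88399505615234, 160.17796325683594), 72.1854019165039) 55.21095427584923
deck+tab 160 ((444.95159912109375, 247.10037231445312), (33.3370246887207, 36.171512603759766), 71.1500244140625) 53.79660639852163
[0.11 0.99 0.   0.  ] 1.15
```

View pics/top.png

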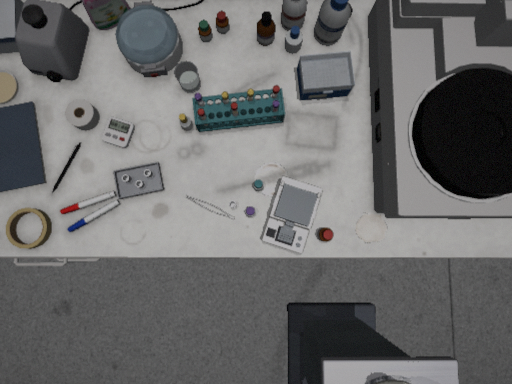

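View pics/side.png

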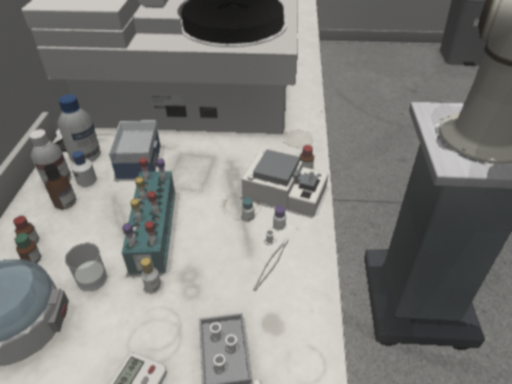

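The top view shows the photometer at about (292,214), with its tab toward the robot at about (286,236). The vials at (258,185) and (250,211) are on its left and the bottle at (326,234) is on its right. In the side view the photometer is at about (285,180), with its lid shut. The depth rectangles for the lid and housing agree: origin about (494.5, 231.4), yaw about -17.7°.

```bash
cat >> h.py <<'E'
from scipy.spatial.transform import Rotation as Ro
O=np.array([494.5,231.4,0.]);YAW=np.deg2rad(-17.7);RP=Ro.from_euler("z",YAW).as_matrix()
def go(local):
    s=monitor.state();Rt=Ro.from_quat(s["eef_rot"]).as_matrix()
    loc=RP.T@(s["ee_pos"]-O)
    w=O+RP@np.array(local,float)
    a=np.arctan2(*(RP.T@-Rt[:,0])[[1,0]])
    print("t",s["t"],"local",loc.round(1),"tool-z",Rt[:,2].round(3),"turn units",round(a/0.1,2),"shift units now",(Rt.T@(w-s["ee_pos"])/25).round(2),
     "after turn",(((w-s["ee_pos"])@RP)*[-1,1,-1]/25).round(2),"F",s["contact_force"],"gap",s["finger_gap"])
E
python3 -c "
from h import *
go([-58,0,120])"
```

```text
t 1.15 local [-448.5  202.2  231.3] tool-z [ 0.  0. -1.] turn units 0.83 shift units now [-14.89  -9.36   4.45] after turn [-15.62  -8.09   4.45] F [ 0.17615739 -0.10571643  0.08624541] gap 85.83089888279369
```

Emit:
carry_out:
  rows:
    - [[0,0,0],0.83]
    - [[-0.9,-0.5,0],0]
    - [[-0.9,-0.5,0],0]
    - [[-0.9,-0.5,0],0]
    - [[-0.9,-0.5,0],0]
    - [[-0.9,-0.5,0],0]
    - [[-0.9,-0.5,0],0]
    - [[-0.9,-0.5,0],0]
    - [[-0.9,-0.5,0],0]
    - [[-0.9,-0.5,0],0]
  claw: 0
  squeeze: 20

```text
t: 2.4
ee_pos: [288.0, 391.0, 231.4]
eef_rot: [0.154, 0.988, 0.0, 0.0]
contact_force: [-0.6, -0.1, 0.4]
finger_gap: -0.3
gripper_force: 0.0
```

```bash
python3 -c "
from h import *
go([-58,0,120])"
```

```text
t 2.4 local [-245.2   89.3  231.4] tool-z [ 0.  0. -1.] turn units 0.0 shift units now [-7.49 -3.57  4.46] after turn [-7.49 -3.57  4.46] F [-0.55760587 -0.0617033   0.42208264] gap -0.3060023426769729
```

Emit:
carry_out:
  rows:
    - [[-0.83,-0.4,0.5],0]
    - [[-0.83,-0.4,0.5],0]
    - [[-0.83,-0.4,0.5],0]
    - [[-0.83,-0.4,0.5],0]
    - [[-0.83,-0.4,0.5],0]
    - [[-0.83,-0.4,0.5],0]
    - [[-0.83,-0.4,0.5],0]
    - [[-0.83,-0.4,0.5],0]
    - [[-0.85,-0.37,0.46],0]
    - [[0,0,0],0]

```text
t: 3.65
ee_pos: [438.9, 248.8, 119.0]
eef_rot: [0.155, 0.988, -0.0, -0.001]
contact_force: [-0.4, -0.5, 1.1]
finger_gap: 0.3
gripper_force: 0.0
```

```bash
python3 - <<'E'
from h import *
go([-58,0,58])
s,t=grab_frame("side"),grab_frame("top")
w=monitor.state()["ee_pos"]
out=[]
for p in(s,t):
    c=p["color"][:,:,::-1].copy()
    a=np.array(proj(p,w));L=np.array(proj(p,O+RP@np.array([-56,0,54])));print(a.round(1),L.round(1))
    u,v=L.astype(int)
    k=c[max(0,v-60):v+40,max(0,u-60):u+60]; out.append(cv2.resize(k,(400,333),interpolation=cv2.INTER_CUBIC))
cv2.imwrite("pics/b.png",cv2.hconcat(out))
E
```

```text
t 3.65 local [-58.2  -0.3 119. ] tool-z [-0.002 -0.001 -1.   ] turn units -0.02 shift units now [-0.01  0.02  2.44] after turn [-0.01  0.01  2.44] F [-0.3640347  -0.48213648  1.12950012] gap 0.2863101149973529
[312.3 152.6] [308.5 177.8]
[287.8 235.6] [285.7 234.8]
```

View pics/b.png

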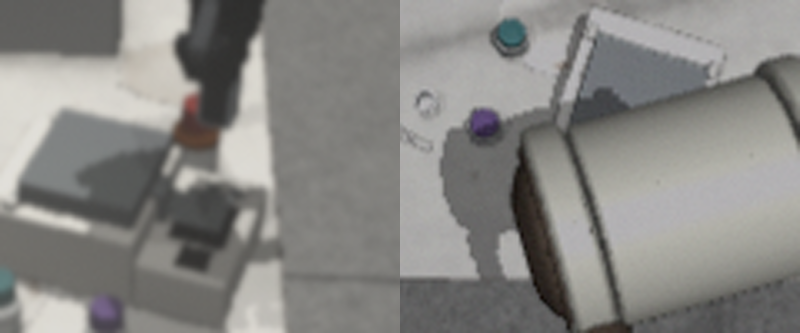

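The fingers are centred over the pad, which is at about (309,180) in the side view. The lid is still shut. I'll lower the hand slowly.

Emit:
carry_out:
  rows:
    - [[0.06,0,0.8],0]
    - [[0,0,0.8],0]
    - [[0,0,0.6],0]
    - [[0,0,0.2],0]
    - [[0,0,0.1],0]
    - [[0,0,0.1],0]
    - [[0,0,0.04],0]
    - [[0,0,0.04],0]
    - [[0,0,0],0]
    - [[0,0,0],0]

```text
t: 5.0
ee_pos: [437.2, 250.4, 53.0]
eef_rot: [0.154, 0.988, 0.0, -0.0]
contact_force: [-3.5, 1.4, 3.1]
finger_gap: 0.1
gripper_force: 1.7
```

```bash
python3 -c "
from h import *
go([-60,0,50])"
```

```text
t 5.0 local [-60.3   0.7  53. ] tool-z [-0.  0. -1.] turn units 0.0 shift units now [-0.01 -0.03  0.12] after turn [-0.01 -0.03  0.12] F [-3.53946078  1.36202298  3.14957108] gap 0.09017623333554266
```

Emit:
carry_out:
  rows:
    - [[0,0,0.04],0]
    - [[0,0,0.04],0]
    - [[0,0,0.04],0]
    - [[0,0,0],0]
    - [[0,0,0],0]
    - [[0,0,0],0]
    - [[0,0,0],0]
    - [[0,0,0],0]
    - [[0,0,0],0]
    - [[0,0,0],0]

```text
t: 6.25
ee_pos: [436.8, 250.3, 49.6]
eef_rot: [0.154, 0.988, 0.0, -0.001]
contact_force: [-4.7, 2.0, 5.1]
finger_gap: -0.0
gripper_force: 2.8
```

```bash
python3 - <<'E'
from h import *
go([-60,0,50])
s=grab_frame("side")
c=s["color"][:,:,::-1]
u,v=np.array(proj(s,O+RP@np.array([0,0,60]))).astype(int)
cv2.imwrite("pics/c.png",cv2.resize(c[v-60:v+60,u-80:u+80],(640,480),interpolation=cv2.INTER_CUBIC)); print(u-80,v-60)
E
```

```text
t 6.25 local [-60.7   0.5  49.6] tool-z [-0.001  0.    -1.   ] turn units 0.0 shift units now [-0.03 -0.02 -0.02] after turn [-0.03 -0.02 -0.02] F [-4.65078716  2.00179738  5.13776948] gap -0.028382025845744674
202 109
```

View pics/c.png

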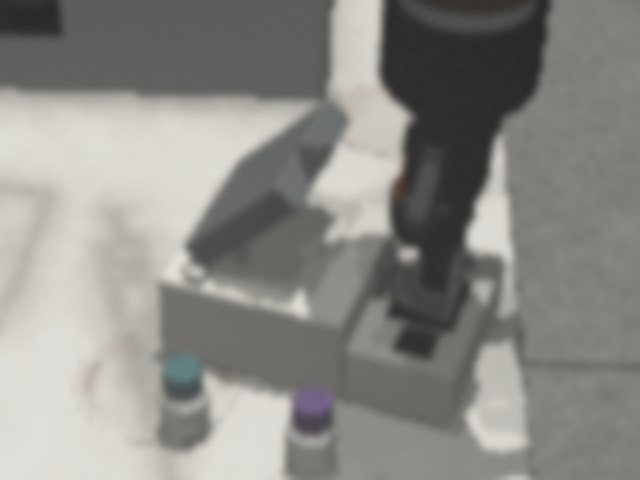

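The lid stands sprung up, its lip at about (335,110) in the crop, clear of the fingers on the tab. I'll raise the hand straight up off the tab.

Emit:
carry_out:
  rows:
    - [[0,0,-0.2],0]
    - [[0,0,-0.4],0]
    - [[0,0,-0.6],0]
    - [[0,0,-0.6],0]
    - [[0,0,-0.5],0]
    - [[0,0,0],0]
    - [[0,0,0],0]
    - [[0,0,0],0]
    - [[0,0,0],0]
    - [[0,0,0],0]

```text
t: 7.55
ee_pos: [437.2, 250.1, 107.0]
eef_rot: [0.154, 0.988, -0.0, -0.0]
contact_force: [0.1, -0.0, -0.5]
finger_gap: 0.2
gripper_force: 0.0
```

```bash
python3 - <<'E'
from h import *
np.set_printoptions(precision=1,suppress=True)
go([-12,0,107])
s=grab_frame("side")
for n in("lid_lip","lid_hinge","tab_pad","photometer"):
    for q in place_of(n,s)[:2]:
        d=depth(s,q["xy"]); print(n,np.array(q["xy"]),q["confidence"],RP.T@(d-O) if d is not None else 0)
for l in([0.6,0,118],[55,0,57],[-56,0,54],[0,0,0]): print(np.array(proj(s,O+RP@np.array(l))))
E
```

```text
t 7.55 local [-60.3   0.4 107. ] tool-z [-0. -0. -1.] turn units 0.0 shift units now [-1.9 -0.   0. ] after turn [-1.9 -0.   0. ] F [ 0.1 -0.  -0.5] gap 0.16812014454056506
lid_lip [281.6 148.9] 0.57 [  2.6   4.6 115. ]
lid_hinge [257.5 168.4] 0.77 [39.9 40.8 81.8]
lid_hinge [283.5 147.3] 0.44 [  1.6  -4.2 113.1]
tab_pad [310.5 179.3] 0.76 [-61.    2.6  53.5]
tab_pad [279.7 191.3] 0.16 [-11.8  51.3  45.8]
photometer [282.4 192. ] 0.86 [-17.4  50.8  45.3]
[283.4 146.6]
[258.  164.3]
[308.5 177.8]
[281.9 190.6]
```

Emit:
carry_out:
  rows:
    - [[-0.96,0,0],0]
    - [[-0.9,0,0],0]
    - [[-0.24,0,-0.04],0]
    - [[-0.24,0,-0.16],0]
    - [[-0.24,0,-0.16],0]
    - [[-0.24,0,-0.12],0]
    - [[-0.24,0,-0.1],0]
    - [[-0.24,0,-0.08],0]
    - [[-0.24,0,-0.06],0]
    - [[-0.24,0,-0.04],0]

```text
t: 9.05
ee_pos: [527.7, 221.3, 126.3]
eef_rot: [0.154, 0.988, -0.0, 0.0]
contact_force: [-0.3, -0.0, -0.1]
finger_gap: -0.4
gripper_force: 0.0
```

```bash
python3 - <<'E'
from h import *
go([52,0,126])
s=grab_frame("side")
c=s["color"][:,:,::-1]
cv2.imwrite("pics/d.png",cv2.resize(c[100:220,202:362],(640,480),interpolation=cv2.INTER_CUBIC))
E
```

```text
t 9.05 local [ 34.7   0.5 126.3] tool-z [ 0. -0. -1.] turn units 0.0 shift units now [-0.69 -0.02  0.01] after turn [-0.69 -0.02  0.01] F [-0.2905711  -0.00652429 -0.06282385] gap -0.3511629613421786
```

View pics/d.png

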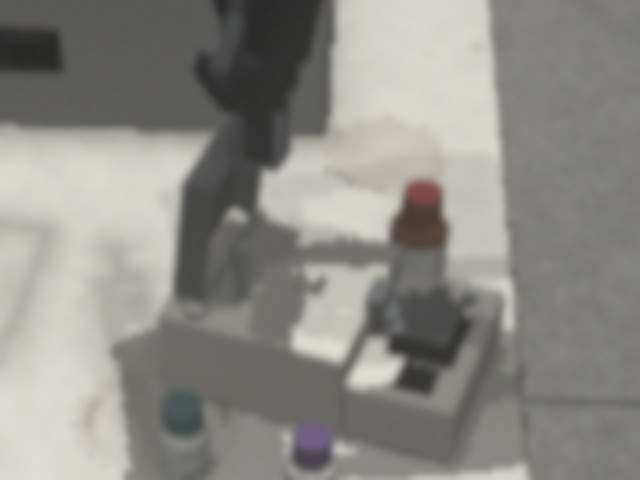

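The lid is close to upright, with the fingertips against its lip at about (250,160) in the crop. The photometer hasn't moved. I'll push a bit further, then pause.

Emit:
carry_out:
  rows:
    - [[-0.2,0,0],0]
    - [[-0.2,0,0],0]
    - [[-0.2,0,0],0]
    - [[-0.2,0,0],0]
    - [[-0.1,0,0],0]
    - [[0,0,0],0]
    - [[0,0,0],0]
    - [[0,0,0],0]
    - [[0,0,0],0]
    - [[0,0,0],0]

```text
t: 10.35
ee_pos: [548.7, 214.7, 126.3]
eef_rot: [0.154, 0.988, 0.0, -0.0]
contact_force: [-0.3, 0.7, -0.4]
finger_gap: -0.1
gripper_force: 0.0
```

Emit:
carry_out:
  rows:
    - [[0.3,0,0],0]
    - [[0.9,0,0],0]
    - [[0.9,0,-0.3],0]
    - [[0.9,0,-0.9],0]
    - [[0.9,0,-0.9],0]
    - [[0.9,0,-0.9],0]
    - [[0.9,0,-0.9],0]
    - [[0.9,0,0],0]
    - [[0,0,0],0]
    - [[0,0,0],0]

```text
t: 11.6
ee_pos: [391.8, 264.6, 223.6]
eef_rot: [0.154, 0.988, -0.0, 0.0]
contact_force: [0.0, 0.3, -0.1]
finger_gap: 0.0
gripper_force: 0.0
```

```bash
python3 - <<'E'
from h import *
np.set_printoptions(precision=1,suppress=True)
go([52,0,126])
s=grab_frame("side")
cv2.imwrite("pics/e.png",cv2.resize(s["color"][100:220,202:362,::-1],(640,480),interpolation=cv2.INTER_CUBIC))
for n in("lid_lip","photometer","tab_pad","cuvette"):
    for q in place_of(n,s)[:1]: print(n,np.array(q["xy"]),q["confidence"],RP.T@(depth(s,q["xy"])-O))
print(proj(s,O+RP@np.array([90,0,130])))
E
```

```text
t 11.6 local [-108.     0.4  223.6] tool-z [ 0. -0. -1.] turn units 0.0 shift units now [-6.4 -0.   3.9] after turn [-6.4 -0.   3.9] F [ 0.   0.3 -0.1] gap 0.022031707654304913
lid_lip [242.9 134.8] 0.83 [ 86.3   2.8 126.6]
photometer [281.9 190.8] 0.77 [-16.2  50.7  48. ]
tab_pad [309.9 178.5] 0.63 [-59.2   0.9  53.7]
cuvette [276.7 184.4] 0.41 [-2.2 43.  54.3]
[np.float64(241.67775442645566), np.float64(132.25784155636882)]
```

View pics/e.png

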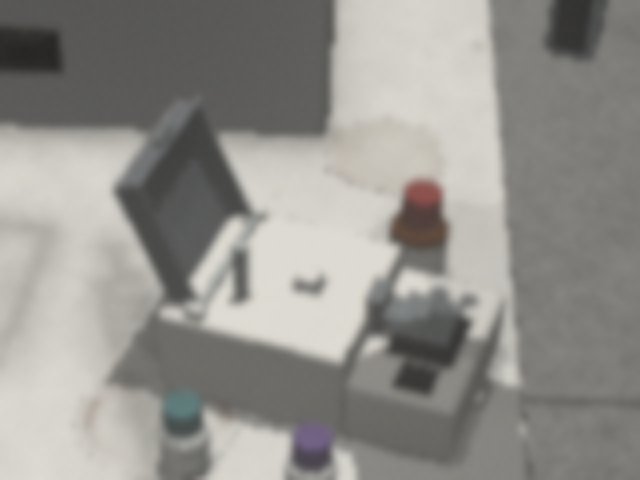

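The lid lies back fully open, with its lip at about (163,139) in the crop, close to where 2.0 rad should put it. The tab is up, the cuvette is in its well at about (310,283), and the hand is well away.

```bash
python3 -c "
from h import *
print(close_job())"
```

```text
the job is handed in; nothing more can be done
None
```

I pressed the tab and the lid sprang up by itself. I then pushed it over until it lay back fully open, took the hand clear, and handed the job in at about 12 s; no verdict came back.

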